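# Shut the griddle's gas with the T-key

### The job

Shut off the gas to the griddle: take the steel T-key out of its tube stand, lower it gently down the shaft of the gas box until its socket is fully home on the square stem at the bottom, and turn the stem clockwise until the valve is shut against its stop. Never force the key, neither down on the stem or the box nor against the stop, leave the other things on the counter alone, and leave the key standing in the shaft, fully home on the stem, when you let go.

Things in the scene. Friction and masses are not known exactly. Their poses are not given: they have to be found in the camera images.
- key_bar (a point): Centre of the T-bar of the key, 175 mm above its foot. The key is all steel, about 0.35 kg (0.28 to 0.42), and stands upright, foot down, in its tube stand. The bar is 100 mm long along this frame's x, 16 mm thick along y, 20 mm high, flat-sided; z points up along the key. Below it is a round rod 14 mm thick.
- key_foot (a point): Centre of the key's open underside, 175 mm straight below key_bar, same axes. The lowest 32 mm of the key is a square block 25 mm wide; in its underside is a square socket 17.5 mm wide and 24 mm deep, sides parallel to this frame's x and y.
- stand: The key's stand, fixed: a tube on a 100 mm square plate; origin at the centre of its underside. The tube is 42 mm wide inside, flared at the rim, which is 66 mm above the counter. The key's foot rests on the plate, 6 mm above the counter, so the key must rise straight up by over 60 mm to come out.
- shaft_mouth (a point): Centre of the mouth of the shaft in the top of the gas box, a fixed square box of sheet steel 150 mm wide and 140 mm high with a pipe stub at one side. z points up. The shaft is round and vertical, 40 mm wide inside, flaring to 60 mm over its top 12 mm; its rim is 148 mm above the counter.
- key_home (a point): Point on the shaft's axis 128 mm below shaft_mouth, where key_foot is when the key is fully home. The frame turns with the box, not with the stem. A brass stem stands here: a square 15 mm wide, its top 6 mm tapering to a flat 8 mm wide, 24 mm above this point, where it meets the socket's roof.
- valve (a joint): How far the stem is turned towards shut, rad: 0 open, 1.571 shut at a hard stop. Grows clockwise seen from above, starts at 0.2 to 0.45, friction 0.15 N m, stays put. It does NOT tell how the square stands: that angle differs each run, unread. At a wrong angle the key stops with its foot 16 to 19 mm above key_home; within 8 degrees of right (each quarter turn) it goes home.
- batter_cup: A bystander: steel cup, 80 mm wide, 85 mm high; origin at the centre of its underside.
- salt_jar: A bystander: glass jar with a steel cap, 60 mm wide, 80 mm high; origin at the centre of its underside.
- oil_bottle: A bystander: amber glass oil bottle, 60 mm wide, 170 mm high; origin at the centre of its underside.
- oil_brush: A bystander: a brush lying on the counter.
- gas_box: The gas box, fixed, with all in it (shaft, stem): 150 mm square, 140 mm high; origin at the centre of its underside.
- stem_push (a joint): How far the stem is pushed down, m: 0 as it stands. A stiff spring holds it up: it gives way above 10 N and 1 mm more for each further 10 N, and springs back. Over 2 mm (30 N down) its seal is damaged. Apart from this the box and stem are rigid; wrenching hard against the stop (contact forces adding up to over 250 N) does damage too.
Things that resemble listed ones, but are neither listed nor needed, are in the scene too. What is shaped like the gas_box but orange or red is not meant.

How it is judged (in metres and radians):
On the way, in this order (a step that is already met when the one before it is completed fails the run):
1. the key is out of its stand, upright (z of key_foot in the frame of key_home above 0.07 m and distance of key_foot from where it was at the start of the episode above 0.065 m and angle between key_foot's own z axis and vertical below 0.2 rad), for 0.1 s.
2. the key is fully home on the stem before the stem is turned (horizontal distance between key_foot and key_home below 0.004 m and z of key_foot in the frame of key_home below 0.006 m and angle between key_foot's own z axis and vertical below 0.1 rad and value of joint valve below 1.3 rad), for 0.2 s.
3. the valve is turned to shut (value of joint valve above 1.4 rad), for 0.2 s.
At the end, for the whole second after the job is handed in: The valve is turned to at least 1.4 of its 1.571 rad; the key, released and at rest, stands upright in the shaft (within 0.1 rad) with its foot within 4 mm sideways and 6 mm in height of key_home (value of joint valve above 1.4 rad and horizontal distance between key_foot and key_home below 0.004 m and z of key_foot in the frame of key_home below 0.006 m and angle between key_foot's own z axis and vertical below 0.1 rad and linear speed of key below 0.02 m/s); the robot touches nothing.
It fails at once if the stem is pushed down by more than 2 mm, that is with over 30 N (value of joint stem_push above 0.002 m).
It fails at once if the key is rammed or wrenched against the gas box or its stem with contact forces adding up to over 250 N (contact force between key and gas_box above 250 N).
It fails at once if the key is tipped over (angle between key_foot's own z axis and vertical above 0.7 rad).
It fails at once if a bystander is moved by more than 30 mm (distance of any of batter_cup, salt_jar, oil_bottle, oil_brush from where it was at the start of the episode above 0.03 m).
It also fails if it takes over 64 s, if anything falls off the work surface, if the arm or the gripper's body presses on something with over 40 N, if the wrist force passes 120 N, or if a joint passes its speed limit or range.

### The arm

A 6-joint arm with a two-finger parallel gripper is mounted at the origin on the work surface. World frame = base frame: x ahead of the robot, y to its left, z up, the work surface at z = 0. Lengths are in m, angles in degrees, forces in N, time in s.
With the tool pointing down it reaches from about 0.375 to 0.9 m from the base axis. Payload 3.1 kg.
Tool frame: the origin (TCP) lies on the centre line of the jaws, within the pads' length; the fingertips stand 22 mm ahead of it and the grasp point (between the pads) lies 3 mm ahead of it; y points along the fingers, z is the direction in which the jaws open and shut, and the axes are right-handed (so a half turn about y gives the same grasp; the last joint's range is limited). The gripper opens to 87 mm and grips with 3 to 60 N. Pads are 19 mm wide; open, the fingers measure 117 mm over their backs; the gripper's body (75 mm by 190 mm) begins 51 mm behind the grasp point.
Start: joints at [-74.742, 30.224, 82.088, -0, 67.689, -10.227], TCP at [0.269, -0.564, 0.245] pointing down, gripper open.
Joint ranges: [-176.69, 176.69], [-43.24, 126.21], [12.49, 139.97], [-82, 262], [0, 151.66], [-163.58, 163.58]. Speed limits (degrees/s): [159.86, 159.86, 180, 180, 180, 180].

### API

Orientations are given as a 3x3 rotation matrix whose columns are the frame's x, y, z axes.
In Python, from rig import bot gives the robot as it stands.
- The arm moves only by the tool jog_arm, never from a script. Its argument "motion" is one flat list of numbers, 6 for each row, row after row: the shift along the tool's x, y, z in mm, then the turn, a rotation vector about the tool's x, y, z in degrees. A call has 1 to 20 rows; each row is the pose to reach, as a shift and turn from the pose commanded when the call began, along the tool's axes at that moment; what a row does not reach only later rows make up. A row lasts 1/8 s, in which the tool goes at most 62.5 mm and 10.7 degrees, less where a joint would pass 70% of its speed; a pose out of reach is approached as far as the arm can. A call with a gripper value outside its range is refused whole. "gripper" is the opening, from 0 (shut) to 1 (fully open), set as the call begins (left out, the last holds). The fingers move at their own pace and stop on an object; the grip force is fixed at half the most. Time passes only in rows, so rows that repeat a pose let the fingers close. It gives the time, the measured TCP pose, the force and the opening at its end, in the units of the state.
- bot.read_state(): the state, without advancing time (a new reading comes with each control period).
- bot.capture(name): name is "scene" or "top" or "wrist"; returns (picture, depth): 480x640x3 uint8, red, green, blue; 480x640 float32, m along the optical axis (not along the pixel's ray), 0 where there is no reading.
- bot.get_calibration(name): a dict with "mtx" (3x3 intrinsics, pixels), "pose" (4x4, takes a point from camera to world coordinates); the wrist camera has in their place "hand_eye" (4x4, takes a point from camera to tool coordinates, whose origin is the TCP and whose axes are the tool frame's). Camera axes: x right, y up, looking along -z (the intrinsics and any distortion apply to the point x, -y, -z); pixel columns grow to the right and rows downward; lengths in m; the calibration is good to about 2 mm. A picture is of the moment at which its call begins: read the wrist's pose just before it. get_calibration takes no time and is no camera call.
- bot.hand_in(): hands the job in, once; it reports no verdict.
The state is a dict: "time_s": time; "joint_positions": joint angles; "qvel": joint speeds; "tau": joint torques, N m; "position": TCP position; "tcp_rot": TCP orientation; "force": force on the tool from outside, world axes, zero at the start; "moment": the same for the moment, N m; "opening": opening from 0.0 (shut) to 1.0 (fully open).
Only numpy, scipy, OpenCV 4.12 (cv2) and the standard library are available. Lean on these libraries where they do the work, as an engineer would, in place of code of your own. Each camera call takes 0.05 s, during which the arm holds its last target.

## Working session

There is one attempt and no reset: what is moved stays moved. The work goes in short steps, Python scripts to look and compute and a tool call to move; the robot and the scene stay as the last step left them, time stands still between calls to the robot, and variables do not carry over. Pictures are saved under pics/ and viewed, and the job is handed in when it is done.

Besides the shell and the picture viewer there is one more tool, called after "Request:" as name(argument=value, ...) on one line, values as JSON. jog_arm: Moves the arm, as the interface text tells. Its arguments: {"type":"object","properties":{"motion":{"type":"array","items":{"type":"number"}},"gripper":{"type":"number"}},"required":["motion"]}

```bash
ls; mkdir -p pics
python3 - <<'E'
from rig import bot
import cv2,numpy as np
s=bot.read_state();print(s)
for n in ("scene","top"):
    p,d=bot.capture(n);cv2.imwrite(f"pics/{n}0.png",p[:,:,::-1]);np.save(f"pics/{n}0.npy",d)
    c=bot.get_calibration(n);print(n,c)
print(bot.get_calibration("wrist"))
E
```

```text
pics
{'time_s': 0.0, 'joint_positions': array([-7.47442279e+01,  3.02803229e+01,  8.21580933e+01, -6.70225662e-05,
        6.76883579e+01, -1.02276213e+01]), 'qvel': array([-0.05750034, -0.00028455,  0.02120866, -0.0440086 , -0.12836109,
        0.00700916]), 'tau': array([ 3.93608170e-04, -4.40040565e+01, -1.76592082e+01,  6.33374671e-02,
        5.82530466e-02, -1.66515920e-04]), 'position': array([ 0.26874224, -0.56349783,  0.24354756]), 'tcp_rot': array([[-9.02709948e-01, -5.83248494e-04,  4.30249240e-01],
       [-4.30249457e-01,  2.13436897e-03, -9.02707510e-01],
       [-3.91807831e-04, -9.99997552e-01, -2.17765845e-03]]), 'force': array([ 0.09530829,  0.6849534 , -0.0256292 ]), 'moment': array([ 0.0111783 ,  0.02630965, -0.0334959 ]), 'opening': 0.9960776043990075}
scene {'mtx': array([[597.52796254,   0.        , 317.69037108],
       [  0.        , 597.52796254, 244.07819135],
       [  0.        ,   0.        ,   1.        ]]), 'pose': array([[-0.85341569,  0.45598791, -0.25250087,  0.14074024],
       [-0.5210619 , -0.73401543,  0.43556382,  0.67091616],
       [ 0.013272
[... 344 characters left out ...]
      [-0.99984467, -0.00515597, -0.01685377,  0.00602811],
       [-0.01749486,  0.17443364,  0.9845135 ,  1.54308205],
       [ 0.        ,  0.        ,  0.        ,  1.        ]])}
{'mtx': array([[419.20026972,   0.        , 323.39394879],
       [  0.        , 419.20026972, 242.11812393],
       [  0.        ,   0.        ,   1.        ]]), 'hand_eye': array([[ 2.63394559e-05, -9.55143345e-01, -2.96143868e-01,
        -8.12840813e-02],
       [ 1.41986609e-04,  2.96143869e-01, -9.55143334e-01,
        -1.40454300e-01],
       [ 9.99999990e-01, -1.68905078e-05,  1.43417833e-04,
         7.85341719e-04],
       [ 0.00000000e+00,  0.00000000e+00,  0.00000000e+00,
         1.00000000e+00]])}
```

View pics/scene0.png

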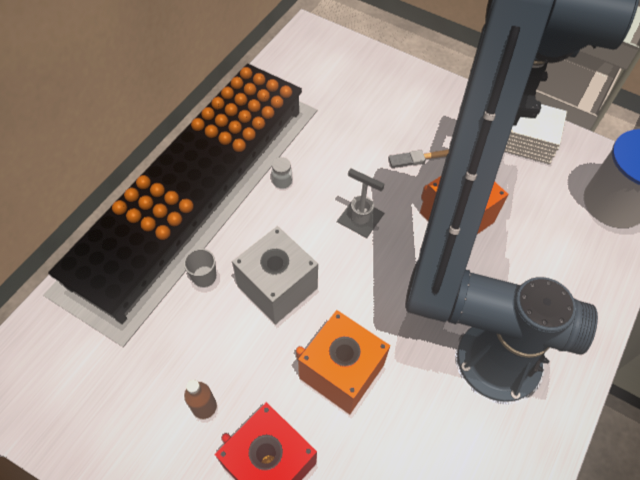

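View pics/top0.png

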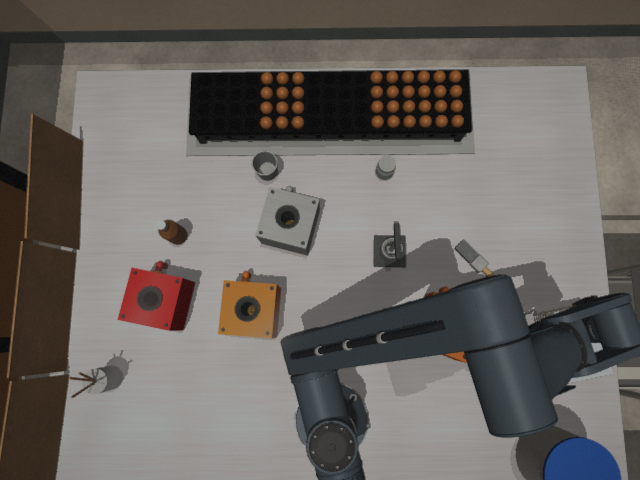

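The grey box is at top (288,217) and the key in its stand is at top (397,243). Next I'll measure both.

```bash
cat > h.py <<'E'
import numpy as np,cv2
from rig import bot
def cloud(n,d,pose=None):
    c=bot.get_calibration(n);K=c["mtx"];P=c["pose"] if pose is None else pose
    v,u=np.mgrid[0:480,0:640]
    X=np.stack([(u-K[0,2])/K[0,0]*d,-(v-K[1,2])/K[1,1]*d,-d],-1)
    W=X@P[:3,:3].T+P[:3,3]; W[d<=0]=np.nan
    return W
def wpose(s):
    T=np.eye(4);T[:3,:3]=s["tcp_rot"];T[:3,3]=s["position"]
    return T@bot.get_calibration("wrist")["hand_eye"]
def proj(n,X,pose=None):
    c=bot.get_calibration(n);K=c["mtx"];P=c["pose"] if pose is None else pose
    x=(np.asarray(X)-P[:3,3])@P[:3,:3]
    return np.stack([K[0,0]*x[...,0]/-x[...,2]+K[0,2],K[1,1]*-x[...,1]/-x[...,2]+K[1,2]],-1)
E
python3 - <<'E'
from h import *
for n,kb,bx in (("top",(370,420,205,275),(245,330,175,260)),("scene",(335,400,155,245),(220,330,215,330))):
    d=np.load(f"pics/{n}0.npy");W=cloud(n,d)
    u0,u1,v0,v1=kb;P=W[v0:v1,u0:u1].reshape(-1,3)
    B=P[(P[:,2]>.17)&(P[:,2]<.21)]
    r=cv2.minAreaRect(B[:,:2].astype(np.float32)*1000)
    print(n,"bar",len(B),B.mean(0),np.percentile(B[:,2],[5,50,95]),r)
    S=P[(P[:,2]>.003)&(P[:,2]<.012)];print(" plate",len(S),cv2.minAreaRect(S[:,:2].astype(np.float32)*1000))
    S=P[(P[:,2]>.058)&(P[:,2]<.075)];print(" rim",len(S),S.mean(0),cv2.minAreaRect(S[:,:2].astype(np.float32)*1000))
    u0,u1,v0,v1=bx;P=W[v0:v1,u0:u1].reshape(-1,3)
    S=P[(P[:,2]>.132)&(P[:,2]<.1445)];print(" boxtop",len(S),np.median(S[:,2]),cv2.minAreaRect(S[:,:2].astype(np.float32)*1000))
    S=P[(P[:,2]>.1455)&(P[:,2]<.153)];print(" rim",len(S),cv2.minEnclosingCircle(S[:,:2].astype(np.float32)*1000))
    S=P[(P[:,2]<.136)&(P[:,2]>.0)]; 
    p,_=None,None
i=cv2.imread("pics/top0.png")
cv2.imwrite("pics/t1.png",np.hstack([cv2.resize(i[180:260,240:340],(400*1,320)),cv2.resize(i[200:280,350:450],(400,320))]))
i=cv2.imread("pics/scene0.png")
cv2.imwrite("pics/s1.png",np.hstack([cv2.resize(i[220:320,220:330],(400,364)),cv2.resize(i[150:250,320:400],(400,500))[:364]]))
E
```

```text
top bar 236 [ 0.4980427  -0.18437348  0.19017208] [0.18028578 0.19082932 0.19540987] ((500.0277099609375, -185.011962890625), (98.84598541259766, 16.415691375732422), 1.0775293111801147)
 plate 1090 ((536.9842529296875, -202.70849609375), (154.3974609375, 220.2436065673828), 88.81532287597656)
 rim 112 [ 0.5016823  -0.17622377  0.06484646] ((502.1130065917969, -183.666748046875), (56.213008880615234, 59.13784408569336), 42.55742263793945)
 boxtop 2158 0.14029411322640017 ((579.5910034179688, 121.98377990722656), (150.77940368652344, 151.73565673828125), 75.23143005371094)
 rim 263 ((577.8346557617188, 122.56815338134766), 101.8881607055664)
scene bar 330 [ 0.49787245 -0.1807349   0.18687018] [0.17421135 0.1888149  0.19462031] ((499.1052551269531, -183.1484375), (99.19031524658203, 23.012554168701172), 0.6623830199241638)
 plate 1486 ((513.44189453125, -255.5004425048828), (192.01736450195312, 314.13751220703125), 30.488811492919922)
 rim 171 [ 0.50030825 -0.18526295  0.06478601] ((500.5787658691406, -185.21168518066406), (63.99199295043945, 61.15544891357422), 80.0413818359375)
 boxtop 2884 0.1402401772894415 ((512.6027221679688, 141.14930725097656), (153.10519409179688, 292.1351623535156), 75.01764678955078)
 rim 281 ((516.3411865234375, 140.87362670898438), 144.61764526367188)
```

View pics/t1.png

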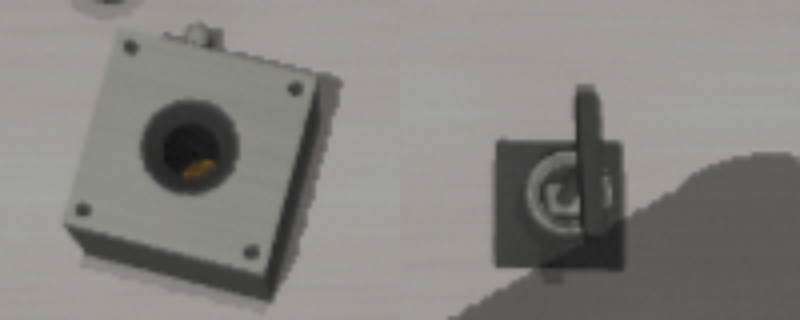

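View pics/s1.png

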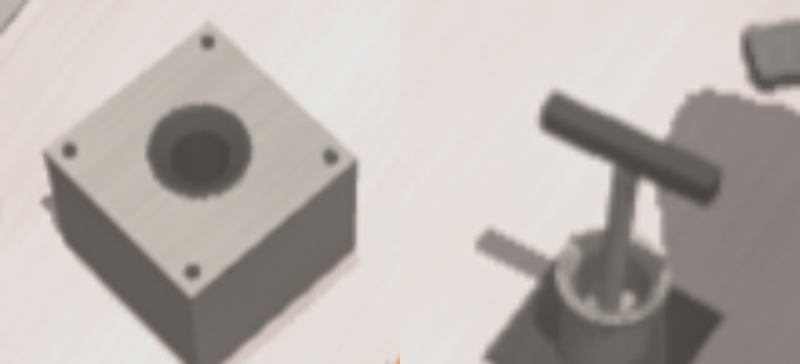

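```bash
cat >> h.py <<'E'
from scipy.spatial.transform import Rotation as Ro
def yawR(phi,tilt=0):
    """tool y down, tool z at world angle phi deg; tilt about tool z (17.2 => camera straight down)"""
    p=np.radians(phi);Z=np.array([np.cos(p),np.sin(p),0]);Y=np.array([0,0,-1.]);X=np.cross(Y,Z)
    R=np.stack([X,Y,Z],1)
    return R@Ro.from_rotvec([0,0,np.radians(tilt)]).as_matrix()
def rel(pos,R,s=None,R0=None,p0=None):
    s=s or bot.read_state()
    R0=s["tcp_rot"] if R0 is None else R0; p0=s["position"] if p0 is None else p0
    d=R0.T@(np.asarray(pos)-p0)*1000
    r=Ro.from_matrix(R0.T@R).as_rotvec(degrees=True)
    return np.round(d,1),np.round(r,2)
E
python3 - <<'E'
from h import *
R=yawR(90,17.2);print(R)
c=R@[0.296,.955,0];print(c)
cam=R@bot.get_calibration("wrist")["hand_eye"][:3,3];print(cam)
t=np.array([.580,.122,.205])-np.array([cam[0],cam[1],0]);print(t)
print(rel(t,R)); print(rel(t,yawR(90)))
E
```

```text
[[ 9.55278362e-01 -2.95708050e-01  6.12323400e-17]
 [-5.84939294e-17  1.81068958e-17  1.00000000e+00]
 [-2.95708050e-01 -9.55278362e-01  0.00000000e+00]]
[ 3.61207396e-04 -2.21175741e-20 -9.99820419e-01]
[-0.03611546  0.00078534  0.15820931]
[0.61611546 0.12121466 0.205     ]
(array([-608.1,   39.8, -468.7]), array([ -23.13, -152.97,    5.08]))
(array([-608.1,   39.8, -468.7]), array([ 1.0000e-02, -1.5452e+02, -1.5000e-01]))
```

Request:
jog_arm(motion=[-608,-80,-469,-23.1,-153,5.1,-608,-80,-469,-23.1,-153,5.1,-608,-80,-469,-23.1,-153,5.1,-608,-80,-469,-23.1,-153,5.1,-608,-80,-469,-23.1,-153,5.1,-608,-80,-469,-23.1,-153,5.1,-608,-80,-469,-23.1,-153,5.1,-608,-80,-469,-23.1,-153,5.1,-608,-80,-469,-23.1,-153,5.1,-608,-80,-469,-23.1,-153,5.1,-608,-80,-469,-23.1,-153,5.1,-608,40,-469,-23.1,-153,5.1,-608,40,-469,-23.1,-153,5.1,-608,40,-469,-23.1,-153,5.1,-608,40,-469,-23.1,-153,5.1,-608,40,-469,-23.1,-153,5.1,-608,40,-469,-23.1,-153,5.1,-608,40,-469,-23.1,-153,5.1,-608,40,-469,-23.1,-153,5.1], gripper=1)

```text
time_s: 2.48
position: [0.6161, 0.1205, 0.205]
tcp_rot: [[0.956, -0.294, 0.001], [-0.001, -0.001, 1.0], [-0.294, -0.956, -0.001]]
force: [-0.4, -0.6, -0.0]
opening: 0.997
```

Run:
```python
from h import *
s=bot.read_state();print(s["time_s"],s["position"],s["tcp_rot"],s["joint_positions"],s["force"])
p,d=bot.capture("wrist");cv2.imwrite("pics/w1.png",p[:,:,::-1]);np.save("pics/w1.npy",d);np.save("pics/w1pose.npy",wpose(s))
c=cv2.resize(p[170:310,240:400],(800,700),interpolation=cv2.INTER_CUBIC)[:600]
g=(255*(c/255.)**.5).astype(np.uint8)
cv2.imwrite("pics/w1c.png",g[:,:,::-1])
```

```text
2.475 [0.61607755 0.12046204 0.20497325] [[ 9.55719739e-01 -2.94277980e-01  5.00237689e-04]
 [-9.08831354e-04 -1.25171097e-03  9.99998804e-01]
 [-2.94277002e-01 -9.55719051e-01 -1.46373393e-03]] [  0.80315528  39.98345141  71.36412234   0.16508321  85.76608213
 -89.19252325] [-0.4090627  -0.62339901 -0.00580569]
```

View pics/w1.png

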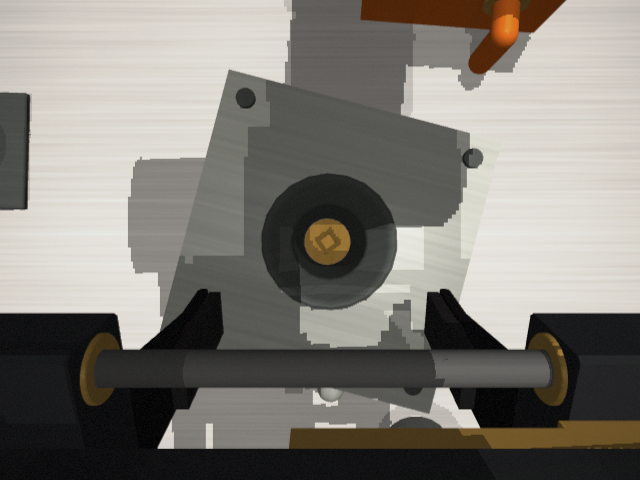

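View pics/w1c.png

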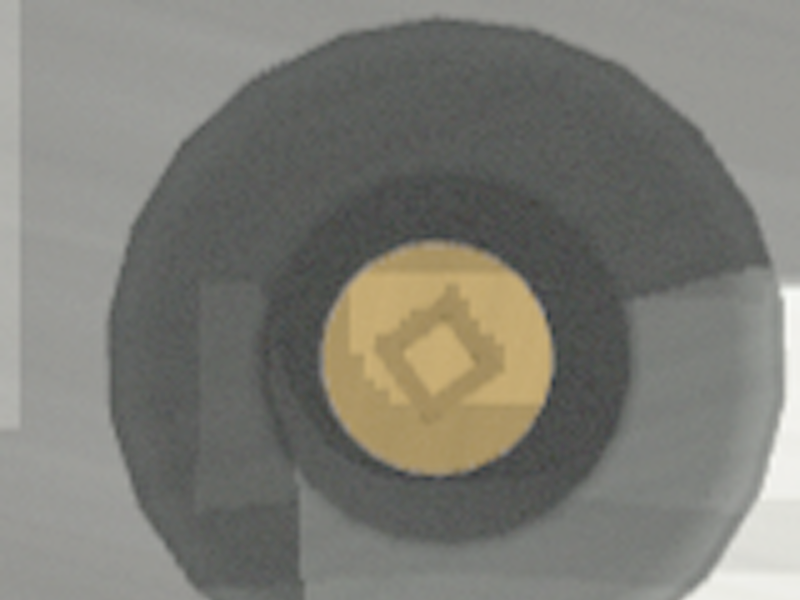

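Run:
```python
from h import *
p=cv2.imread("pics/w1.png");d=np.load("pics/w1.npy");T=np.load("pics/w1pose.npy")
W=cloud("wrist",d,T)
print("depth-z center",W[235:250:2,320:336:3,2].round(3))
c=cv2.resize(p[215:270,300:355],(600,600),interpolation=cv2.INTER_CUBIC)
cv2.imwrite("pics/w1d.png",cv2.convertScaleAbs(c,alpha=1.6,beta=-60))
z=W[215:270,300:355,2];zz=np.clip((z-.0)/.06*255,0,255);zz=np.nan_to_num(zz).astype(np.uint8)
cv2.imwrite("pics/w1z.png",cv2.resize(zz,(550,550),interpolation=cv2.INTER_NEAREST))
# shaft center: gold disc = seen through?, box holes; rim points z>.145
u0,u1,v0,v1=255,405,170,315
P=W[v0:v1,u0:u1].reshape(-1,3);print(np.nanpercentile(P[:,2],[5,50,95]))
S=P[(P[:,2]>.1455)&(P[:,2]<.152)]
print(len(S),cv2.minAreaRect(S[:,:2].astype(np.float32)*1000), cv2.minEnclosingCircle(S[:,:2].astype(np.float32)*1000))
# inner wall points z in .06-.13
S=P[(P[:,2]>.05)&(P[:,2]<.13)][:,:2];A=np.c_[2*S,np.ones(len(S))];x=np.linalg.lstsq(A,(S**2).sum(1),rcond=None)[0];print("bore",len(S),x[:2],np.sqrt(x[2]+x[0]**2+x[1]**2))
S=P[(P[:,2]>.01)&(P[:,2]<.03)];print("floor",len(S),np.median(S,0),S[:,2].min())
S=P[(P[:,2]>.035)&(P[:,2]<.05)];print("stemtop",len(S),np.median(S,0))
# flat top of box extent
Q=W.reshape(-1,3);S=Q[(abs(Q[:,2]-.14)<.004)&(abs(Q[:,0]-.58)<.12)&(abs(Q[:,1]-.12)<.12)]
print("box",cv2.minAreaRect(S[:,:2].astype(np.float32)*1000))
```

```text
depth-z center [[0.038 0.042 0.044 0.043 0.041 0.014]
 [0.04    nan 0.045 0.046 0.042 0.039]
 [0.043 0.044 0.044 0.045 0.044 0.042]
 [0.044 0.045 0.044 0.044 0.044 0.042]
 [0.043 0.046 0.045 0.046 0.045 0.044]
 [0.041 0.043 0.044 0.043 0.044 0.041]
 [0.039 0.042 0.043 0.044 0.042 0.039]
 [0.012 0.041 0.045 0.039 0.04  0.014]]
[0.0137863  0.14056528 0.14840745]
5079 ((579.4171752929688, 122.2791519165039), (69.68358612060547, 69.77468872070312), 45.776702880859375) ((579.29541015625, 122.29855346679688), 35.246055603027344)
bore 1778 [0.57939145 0.12238054] 0.01986036086923743
floor 1450 [0.57986    0.12239703 0.01341359] 0.0100552628643778
stemtop 577 [0.57978404 0.12219598 0.04208212]
box ((579.1307983398438, 122.28395080566406), (151.0507049560547, 150.94039916992188), 75.00125885009766)
```

View pics/w1d.png

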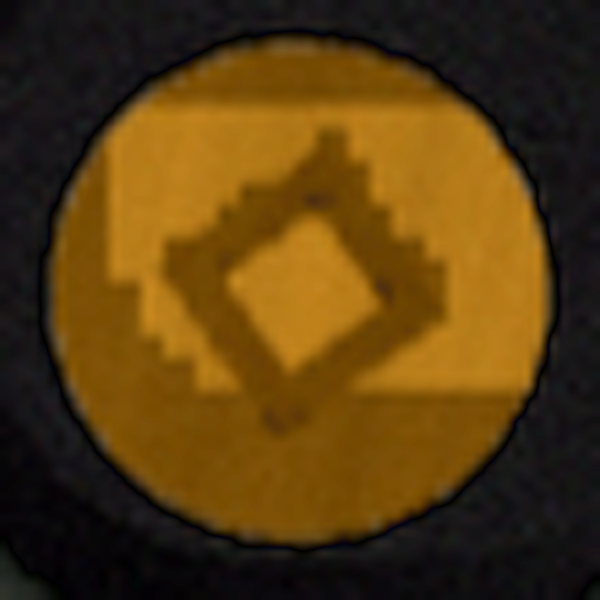

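View pics/w1z.png

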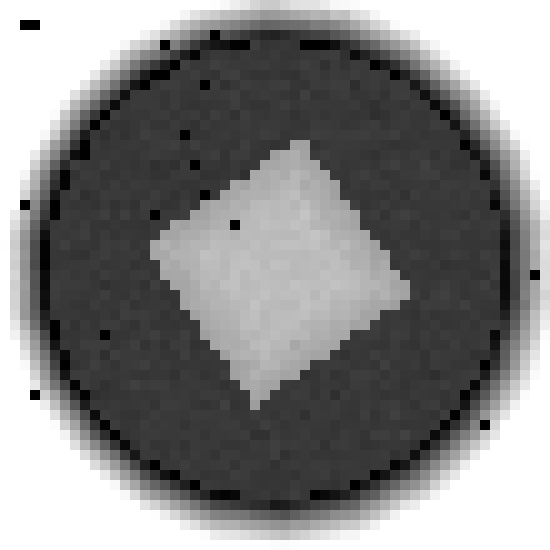

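Run:
```python
from h import *
d=np.load("pics/w1.npy");T=np.load("pics/w1pose.npy");W=cloud("wrist",d,T)
P=W[215:270,300:355].reshape(-1,3);S=P[(P[:,2]>.028)&(P[:,2]<.05)&(np.hypot(P[:,0]-.5795,P[:,1]-.1223)<.014)]
print(len(S),cv2.minAreaRect(S[:,:2].astype(np.float32)*1000))
# best-fit via 4th harmonic of mask
m=(np.hypot(W[...,0]-.5797,W[...,1]-.1223)<.0135)&(W[...,2]>.028)
q=W[m][:,:2]-W[m][:,:2].mean(0);th=np.arctan2(q[:,1],q[:,0]);r=np.hypot(q[:,0],q[:,1])
print("corner angle mod 90",np.degrees(np.angle((r**4*np.exp(4j*th)).sum()))/4)
im=cv2.imread("pics/w1d.png")
# key/ stand
d=np.load("pics/top0.npy");W=cloud("top",d);print(rel([.4995,-.184,.28],yawR(90)))
```

```text
374 ((579.4759521484375, 122.4062271118164), (14.987577438354492, 14.976142883300781), 35.40719223022461)
corner angle mod 90 -9.83359040858544
(array([-133.3,  -37.1, -304.6]), array([  0.08,  -0.03, -17.12]))
```

Request:
jog_arm(motion=[-133,-37,-305,0,0,-17.1,-133,-37,-305,0,0,-17.1,-133,-37,-305,0,0,-17.1,-133,-37,-305,0,0,-17.1,-133,-37,-305,0,0,-17.1,-133,-37,-305,0,0,-17.1,-133,-37,-305,0,0,-17.1,-133,-37,-305,0,0,-17.1,-133,-37,-305,0,0,-17.1])

```text
time_s: 3.65
position: [0.5001, -0.1827, 0.2792]
tcp_rot: [[1.0, -0.002, -0.002], [0.002, -0.001, 1.0], [-0.002, -1.0, -0.001]]
force: [-0.2, -0.3, 0.7]
opening: 1.001
```

Run:
```python
from h import *
s=bot.read_state();print(s["time_s"],s["position"],s["tcp_rot"],s["joint_positions"],s["force"])
p,d=bot.capture("wrist");cv2.imwrite("pics/w2.png",p[:,:,::-1]);np.save("pics/w2.npy",d);np.save("pics/w2pose.npy",wpose(s))
W=cloud("wrist",d,wpose(s));P=W.reshape(-1,3)
near=(abs(P[:,0]-.5)<.08)&(abs(P[:,1]+.184)<.04)
B=P[near&(P[:,2]>.183)&(P[:,2]<.2)];print("bar",len(B),np.median(B[:,2]),cv2.minAreaRect(B[:,:2].astype(np.float32)*1000),B.mean(0))
c=B[:,:2]-B[:,:2].mean(0);u,sv,vt=np.linalg.svd(c,full_matrices=False);print(np.degrees(np.arctan2(vt[0,1],vt[0,0])))
S=P[near&(P[:,2]>.058)&(P[:,2]<.07)];print("rim",len(S),cv2.minAreaRect(S[:,:2].astype(np.float32)*1000))
```

```text
3.65 [ 0.50012057 -0.18266159  0.2791724 ] [[ 9.99996065e-01 -1.61810373e-03 -2.29150148e-03]
 [ 2.29051287e-03 -6.12552488e-04  9.99997189e-01]
 [-1.61950284e-03 -9.99998503e-01 -6.08843790e-04]] [-3.20540871e+01  2.07163749e+01  9.29154557e+01 -8.61367225e-02
  6.64281432e+01 -1.22150865e+02] [-0.24694906 -0.28758914  0.74398737]
bar 4433 0.1911354734927487 ((500.0569152832031, -185.2301483154297), (99.47433471679688, 16.025440216064453), 1.526113748550415) [ 0.49629627 -0.18528475  0.19100054]
1.4720211290593717
rim 1521 ((499.6300048828125, -185.14959716796875), (61.61759948730469, 58.185585021972656), 86.233154296875)
```

View pics/w2.png

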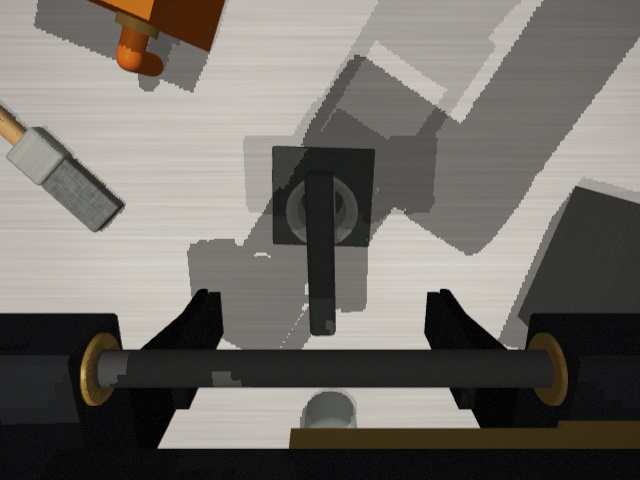

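Run:
```python
from h import *
print(rel([.5,-.1852,.181],yawR(91.5)))
```

```text
(array([-0. , 98.2, -2.4]), array([ 0.04, -1.36, -0.09]))
```

Request:
jog_arm(motion=[0,40,-2.4,0,-1.4,0,0,70,-2.4,0,-1.4,0,0,90,-2.4,0,-1.4,0,0,98,-2.4,0,-1.4,0,0,98,-2.4,0,-1.4,0,0,98,-2.4,0,-1.4,0])

```text
time_s: 4.45
position: [0.5005, -0.1868, 0.1824]
tcp_rot: [[1.0, 0.001, -0.025], [0.025, -0.002, 1.0], [0.001, -1.0, -0.002]]
force: [-0.7, 1.1, 0.1]
opening: 1.006
```

Run:
```python
from h import *
s=bot.read_state();print(s["time_s"],s["position"],s["tcp_rot"],s["force"],rel([.5,-.1852,.181],yawR(91.5)))
```

```text
4.45 [ 0.50053443 -0.18675073  0.18240236] [[ 9.99677954e-01  6.18076112e-04 -2.53694085e-02]
 [ 2.53708335e-02 -2.41843931e-03  9.99675183e-01]
 [ 5.56520976e-04 -9.99996885e-01 -2.43334157e-03]] [-0.65027347  1.13117142  0.06896756] (array([-0.5,  1.4,  1.6]), array([ 0.14, -0.05,  0.03]))
```

Request:
jog_arm(motion=[0,0,1,0,0,0,0,0,1,0,0,0,0,0,1,0,0,0,0,0,1,0,0,0,0,0,1,0,0,0,0,0,1,0,0,0,0,0,1,0,0,0,0,0,1,0,0,0], gripper=0)

```text
time_s: 5.45
position: [0.4998, -0.1856, 0.1816]
tcp_rot: [[1.0, -0.001, -0.025], [0.025, -0.001, 1.0], [-0.001, -1.0, -0.001]]
force: [-0.5, -0.3, 0.0]
opening: 0.183
```

Request:
jog_arm(motion=[0,-10,0,0,0,0,0,-30,0,0,0,0,0,-50,0,0,0,0,0,-80,0,0,0,0,0,-120,0,0,0,0,0,-160,0,0,0,0,0,-190,0,0,0,0,0,-200,0,0,0,0,0,-200,0,0,0,0,0,-200,0,0,0,0])

```text
time_s: 6.7
position: [0.4992, -0.1848, 0.3798]
tcp_rot: [[1.0, -0.004, -0.025], [0.025, 0.001, 1.0], [-0.004, -1.0, 0.001]]
force: [-1.0, 0.2, -3.3]
opening: 0.178
```

Run:
```python
from h import *
s=bot.read_state();print(s["time_s"],s["position"],s["opening"],s["force"],s["moment"])
for n in("scene","top","wrist"):
    p,d=bot.capture(n);np.save(f"pics/{n}3.npy",d);cv2.imwrite(f"pics/{n}3.png",p[:,:,::-1])
    P=cloud(n,d,wpose(s) if n=="wrist" else None).reshape(-1,3)
    near=(abs(P[:,0]-.5)<.08)&(abs(P[:,1]+.184)<.04)
    for z0 in np.arange(.19,.41,.02):
        B=P[near&(P[:,2]>z0)&(P[:,2]<z0+.02)]
        if len(B)>3: print(n,round(z0,2),len(B),B.min(0).round(4),B.max(0).round(4))
i=cv2.imread("pics/scene3.png");cv2.imwrite("pics/s3.png",cv2.resize(i[80:280,280:480],(600,600),interpolation=cv2.INTER_CUBIC))
```

```text
6.7 [ 0.4991596  -0.18484665  0.37984043] 0.1784390967947664 [-1.00454556  0.15596771 -3.31213798] [ 0.13687854 -0.11684844 -0.02607782]
scene 0.19 18 [ 0.4859 -0.1843  0.2023] [ 0.5112 -0.1695  0.2098]
scene 0.21 61 [ 0.485  -0.1965  0.21  ] [ 0.5119 -0.1671  0.2296]
scene 0.23 83 [ 0.486  -0.196   0.2304] [ 0.5114 -0.1648  0.2498]
scene 0.25 28 [ 0.4919 -0.1867  0.2503] [ 0.5055 -0.1757  0.2698]
scene 0.27 29 [ 0.4918 -0.1894  0.27  ] [ 0.5058 -0.1744  0.2898]
scene 0.29 32 [ 0.4916 -0.1864  0.2907] [ 0.5066 -0.1746  0.309 ]
scene 0.31 24 [ 0.4915 -0.1875  0.3127] [ 0.5039 -0.1755  0.3282]
scene 0.37 121 [ 0.4491 -0.1941  0.3709] [ 0.4858 -0.1747  0.3899]
scene 0.39 24 [ 0.45   -0.1891  0.3901] [ 0.4811 -0.1746  0.3951]
top 0.23 7 [ 0.4876 -0.196   0.2327] [ 0.494  -0.1863  0.2457]
top 0.37 44 [ 0.4504 -0.2016  0.3708] [ 0.4892 -0.1783  0.3899]
top 0.39 28 [ 0.4524 -0.1931  0.3901] [ 0.4852 -0.1786  0.3946]
wrist 0.35 460 [ 0.487  -0.2027  0.357 ] [ 0.4904 -0.1693  0.37  ]
wrist 0.37 7645 [ 0.4493 -0.2046  0.37  ] [ 0.5335 -0.1674  0.39  ]
wrist 0.39 3863 [ 0.4502 -0.2042  0.39  ] [ 0.5306 -0.1679  0.41  ]
```

View pics/s3.png

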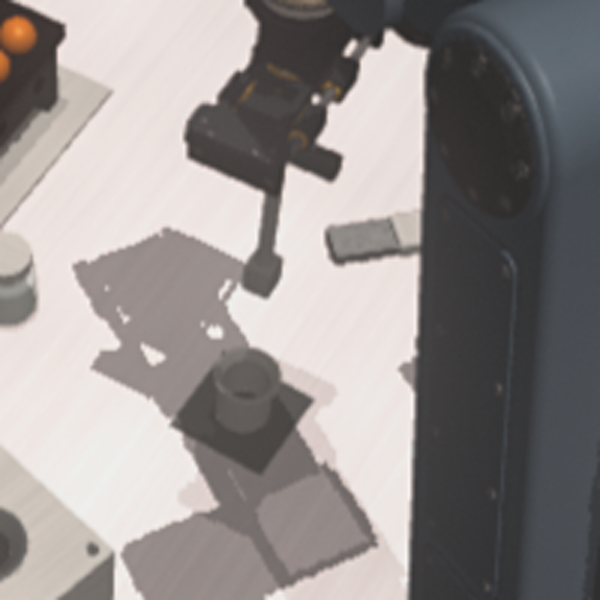

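View pics/wrist3.png

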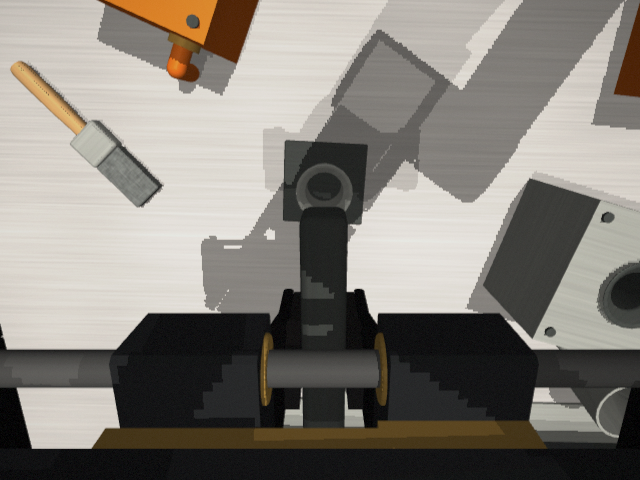

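Run:
```python
from h import *
print(rel([.5795,.1224,.372],yawR(125.3)))
```

```text
(array([ 87.6,   7.9, 305.4]), array([ -0.07, -33.87,  -0.18]))
```

Request:
jog_arm(motion=[4,0,15,0,-2,0,14,1,50,0,-6,0,26,2,90,0,-10,0,38,3,130,0,-14,0,50,4,170,0,-19,0,61,5,210,0,-24,0,73,6,250,0,-28,0,82,7,285,0,-32,0,87.6,7.9,305.4,0,-33.9,0,87.6,7.9,305.4,0,-33.9,0,87.6,7.9,305.4,0,-33.9,0,87.6,7.9,305.4,0,-33.9,0])

```text
time_s: 8.35
position: [0.5799, 0.1209, 0.3732]
tcp_rot: [[0.817, -0.001, -0.577], [0.577, -0.002, 0.817], [-0.002, -1.0, -0.001]]
force: [-0.3, 0.3, -2.7]
opening: 0.181
```

Run:
```python
from h import *
s=bot.read_state();print(s["time_s"],s["position"],s["opening"],s["force"],s["moment"],s["joint_positions"]);print(rel([.5795,.1224,.372],yawR(125.3)))
for n in("scene","top","wrist"):
    p,d=bot.capture(n);np.save(f"pics/{n}4.npy",d);cv2.imwrite(f"pics/{n}4.png",p[:,:,::-1])
    P=cloud(n,d,wpose(s) if n=="wrist" else None).reshape(-1,3)
    near=(abs(P[:,0]-.5795)<.08)&(abs(P[:,1]-.122)<.04)
    for z0 in np.arange(.19,.41,.02):
        B=P[near&(P[:,2]>z0)&(P[:,2]<z0+.02)]
        if len(B)>3: print(n,round(z0,2),len(B),B.min(0).round(4),B.max(0).round(4))
print(bot.read_state()["position"])
i=cv2.imread("pics/scene4.png");cv2.imwrite("pics/s4.png",cv2.resize(i[120:320,180:380],(600,600),interpolation=cv2.INTER_CUBIC))
```

```text
8.35 [0.57989298 0.12089291 0.37321772] 0.18086077142658255 [-0.27590479  0.26496596 -2.7232377 ] [ 0.15806375 -0.13314032 -0.06754353] [ 1.02820359e+00  2.09182621e+01  7.69682162e+01 -1.08643499e-01
  8.21756989e+01 -1.24179357e+02]
(array([0.6, 1.2, 1.5]), array([ 0.05, -0.08, -0.11]))
scene 0.19 23 [0.5637 0.1242 0.1959] [0.5833 0.138  0.21  ]
scene 0.21 82 [0.5631 0.1067 0.2101] [0.5947 0.1406 0.2299]
scene 0.23 50 [0.5643 0.1071 0.23  ] [0.5905 0.1391 0.2495]
scene 0.25 31 [0.5726 0.1162 0.2513] [0.5843 0.1293 0.2699]
scene 0.27 23 [0.5727 0.1196 0.2706] [0.5835 0.1299 0.288 ]
scene 0.29 4 [0.5727 0.1257 0.2903] [0.5773 0.1299 0.2941]
scene 0.35 8 [0.5373 0.0987 0.3666] [0.6156 0.1556 0.3696]
scene 0.37 87 [0.5363 0.0875 0.3701] [0.6255 0.1559 0.388 ]
top 0.21 6 [0.5785 0.129  0.2209] [0.587 0.138 0.229]
top 0.23 6 [0.5741 0.122  0.2315] [0.5834 0.1342 0.2475]
top 0.25 7 [0.5719 0.1174 0.2517] [0.5761 0.126  0.2694]
top 0.27 4 [0.5733 0.1187 0.2707] [0.5752 0.1247 0.2844]
top 0.37 27 [0.5482 0.1072 0.3722] [0.5784 0.1198 0.3872]
wrist 0.35 888 [0.5361 0.0864 0.3508] [0.5809 0.128  0.37  ]
wrist 0.37 9649 [0.536  0.0861 0.37  ] [0.612  0.1461 0.39  ]
wrist 0.39 1619 [0.5608 0.0996 0.39  ] [0.5969 0.1375 0.41  ]
[0.57999245 0.12116515 0.37328916]
```

View pics/s4.png

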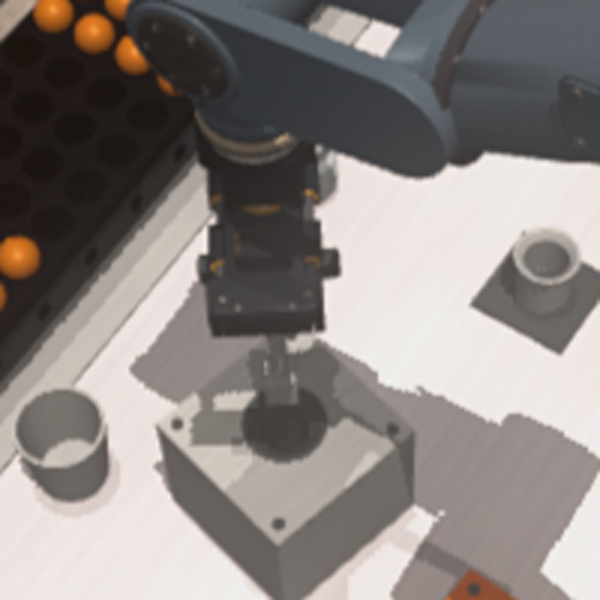

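View pics/wrist4.png

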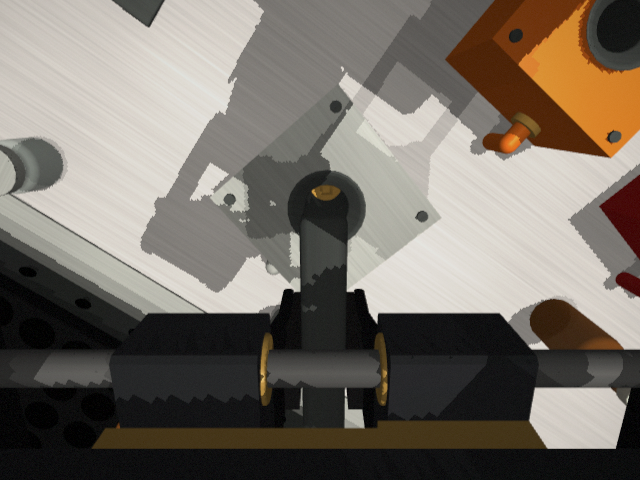

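Run:
```python
from h import *
d=np.load("pics/wrist4.npy");c=bot.get_calibration("wrist")
W=cloud("wrist",d,c["hand_eye"])  # tool frame
P=W.reshape(-1,3)
B=P[(P[:,1]<0.005)&(P[:,1]>-.02)&(abs(P[:,2])<.012)&(P[:,0]>-.055)&(P[:,0]<-.015)]
print("bar tool: n,med y, z range",len(B),np.median(B[:,1]),np.percentile(B[:,2],[1,50,99]),B[:,0].min())
# rim plane: tool y = .3732-.148=.225
for lo,hi in((.220,.2285),):
    S=P[(P[:,1]>lo)&(P[:,1]<hi)&(np.hypot(P[:,0],P[:,2])<.045)];print(len(S),S.mean(0))
    xz=S[:,[0,2]];A=np.c_[2*xz,np.ones(len(xz))];x=np.linalg.lstsq(A,(xz**2).sum(1),rcond=None)[0];print("rim fit (tool x,z)",x[:2],np.sqrt(x[2]+x[:2]@x[:2]))
S=P[(P[:,1]>.227)&(P[:,1]<.237)&(np.hypot(P[:,0],P[:,2])<.13)];print("boxtop",cv2.minAreaRect((S[:,[0,2]]*1000).astype(np.float32)))
S=P[(P[:,1]>.25)&(P[:,1]<.36)&(np.hypot(P[:,0],P[:,2])<.025)];xz=S[:,[0,2]];A=np.c_[2*xz,np.ones(len(xz))];x=np.linalg.lstsq(A,(xz**2).sum(1),rcond=None)[0];print("bore",len(S),x[:2],np.sqrt(x[2]+x[:2]@x[:2]))
p=cv2.imread("pics/wrist4.png")
m=(abs(W[...,1]-.224)<.004)&(np.hypot(W[...,0],W[...,2])<.04);p[m]=(0,0,255)
cv2.imwrite("pics/w4m.png",cv2.resize(p[140:280,240:420],(720,560)))
```

```text
bar tool: n,med y, z range 4984 -0.00947612397231061 [-0.00849515 -0.0008022   0.00709746] -0.05044240365537361
1349 [-0.00840035  0.22574993  0.0033814 ]
rim fit (tool x,z) [0.00061667 0.00180576] 0.03149728897048251
boxtop ((0.9973020553588867, 1.856781005859375), (150.4063720703125, 150.32501220703125), 39.874267578125)
bore 639 [0.00843563 0.00233025] 0.014310880359775947
```

View pics/w4m.png

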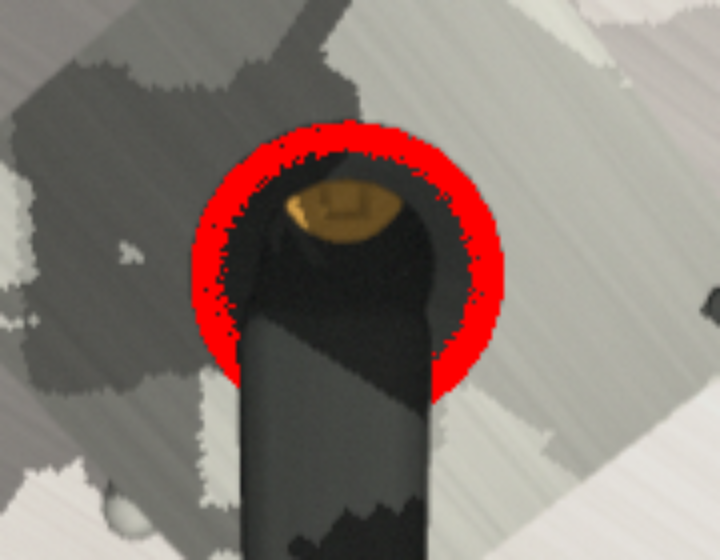

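Request:
jog_arm(motion=[0.5,0,1,0,0,0,0.5,10,1,0,0,0,0.5,20,1,0,0,0,0.5,30,1,0,0,0,0.5,35,1,0,0,0,0.5,35,1,0,0,0,0.5,35,1,0,0,0])

```text
time_s: 9.38
position: [0.5801, 0.1232, 0.3385]
tcp_rot: [[0.816, -0.0, -0.578], [0.578, -0.001, 0.816], [-0.001, -1.0, -0.001]]
force: [0.5, -1.0, -2.4]
opening: 0.182
```

Run:
```python
from h import *
s=bot.read_state();print(s["time_s"],s["position"],s["force"],s["moment"],rel([.5795,.1224,.337],yawR(125.3)))
```

```text
9.375 [0.58007169 0.12317863 0.33846626] [ 0.52506307 -1.02466789 -2.42228485] [ 0.14322516 -0.07998887 -0.0054765 ] (array([-0.9,  1.5, -0.3]), array([ 0.06,  0.03, -0.06]))
```

```bash
cat > rm.py <<'E'
from h import *
c=bot.get_calibration("wrist");st=[];R=[]
for k in range(6):
    s=bot.read_state();p,d=bot.capture("wrist");st.append(s["position"])
    P=cloud("wrist",d,c["hand_eye"]).reshape(-1,3)
    B=P[(P[:,1]<0.005)&(P[:,1]>-.02)&(abs(P[:,2])<.012)&(P[:,0]>-.055)&(P[:,0]<-.015)]
    h=s["position"][2]-.14
    S=P[(abs(P[:,1]-h)<.004)&(np.hypot(P[:,0],P[:,2])<.12)]
    r=cv2.minAreaRect((S[:,[0,2]]*1000).astype(np.float32))
    q=np.percentile(B[:,2],[1,99])
    R.append([*r[0],*r[1],r[2],q.mean()*1000,B[:,0].min()*1000+50])
print(np.mean(st,0),np.std(st,0));print(np.mean(R,0).round(2),np.std(R,0).round(2))
cv2.imwrite("pics/rm%d.png"%int(bot.read_state()["time_s"]*100),p[:,:,::-1])
print(bot.read_state()["time_s"],rel([.5795,.1224,.3385],yawR(125.3),p0=np.mean(st,0)))
E
python3 rm.py
```

```text
[0.58002079 0.12316674 0.33856756] [6.08466993e-05 1.36542626e-05 6.76625878e-05]
[-4.2000e-01  1.5000e-01  1.5053e+02  1.5052e+02  3.9810e+01 -7.0000e-01
 -3.2000e-01] [0.14 0.09 0.13 0.13 0.03 0.   0.04]
9.675 (array([-0.9,  0.1, -0.3]), array([ 0.05,  0.03, -0.07]))
```

Request:
jog_arm(motion=[-0.4,0,0.6,0,0,0,-0.4,8,0.6,0,0,0,-0.4,16,0.6,0,0,0,-0.4,24,0.6,0,0,0,-0.4,32,0.6,0,0,0,-0.4,40,0.6,0,0,0,-0.4,48,0.6,0,0,0,-0.4,48,0.6,0,0,0])

```text
time_s: 10.68
position: [0.5786, 0.1233, 0.2892]
tcp_rot: [[0.816, -0.003, -0.578], [0.578, -0.001, 0.816], [-0.003, -1.0, 0.0]]
force: [0.6, -0.4, -2.8]
opening: 0.18
```

```bash
python3 - <<'E'
from h import *
s=bot.read_state();print(s["time_s"],s["position"],s["force"],s["moment"],rel([.5795,.1224,.337],yawR(125.3)))
E
python3 rm.py
```

```text
10.675 [0.57856908 0.12329854 0.28923117] [ 0.62192705 -0.35246967 -2.78591585] [ 0.1001634  -0.10802361 -0.02412509] (array([  0.1, -47.8,  -1.3]), array([-0.02,  0.02, -0.18]))
[0.57913636 0.12333465 0.29014427] [2.90650406e-04 1.82729767e-05 4.86657238e-04]
[  0.27  -0.65 150.67 150.62  39.82  -0.7   -0.39] [0.39 0.23 0.13 0.13 0.03 0.   0.05]
10.975 (array([ -0.3, -48.4,  -1. ]), array([ 0.07,  0.03, -0.05]))
```

Request:
jog_arm(motion=[0.1,6,-0.1,0,0,0,0.1,13,-0.1,0,0,0,0.1,20,-0.1,0,0,0,0.1,27,-0.1,0,0,0,0.1,34,-0.1,0,0,0,0.1,41,-0.1,0,0,0,0.1,48,-0.1,0,0,0,0.1,55,-0.1,0,0,0,0.1,60,-0.1,0,0,0,0.1,60,-0.1,0,0,0])

```text
time_s: 12.22
position: [0.5788, 0.1232, 0.2296]
tcp_rot: [[0.816, -0.002, -0.578], [0.578, -0.001, 0.816], [-0.003, -1.0, -0.0]]
force: [-0.5, -0.2, -2.4]
opening: 0.18
```

```bash
python3 rm.py
python3 - <<'E'
from h import *
s=bot.read_state();print(s["time_s"],s["position"],s["force"],s["moment"],rel([.5795,.1224,.1955],yawR(125.3)))
E
```

```text
[0.5792433  0.12323491 0.23021434] [2.02543306e-04 8.10857007e-06 3.14420709e-04]
[ 8.0000e-02 -5.8000e-01  1.5072e+02  1.5079e+02  3.9820e+01 -6.9000e-01
 -3.6000e-01] [0.24 0.15 0.13 0.18 0.02 0.   0.04]
12.525 (array([  -0.4, -108.3,   -0.9]), array([ 0.06,  0.03, -0.06]))
12.525 [0.57934492 0.12325281 0.23048681] [ 0.08584783 -0.53961976 -3.04654781] [ 0.17036364 -0.05390964 -0.03649987] (array([-0.3, 35. , -0.7]), array([ 0.06,  0.03, -0.06]))
```

Request:
jog_arm(motion=[0,2,-0.1,0,0,0,0,4,-0.1,0,0,0,0,6,-0.1,0,0,0,0,8,-0.1,0,0,0,0,10,-0.1,0,0,0,0,12,-0.1,0,0,0,0,14,-0.1,0,0,0,0,15,-0.1,0,0,0])

```text
time_s: 13.52
position: [0.5791, 0.1231, 0.215]
tcp_rot: [[0.816, -0.001, -0.578], [0.578, -0.002, 0.816], [-0.002, -1.0, -0.001]]
force: [-0.8, -0.0, -2.8]
opening: 0.184
```

Request:
jog_arm(motion=[0,1,0,0,0,0,0,2,0,0,0,0,0,3,0,0,0,0,0,3,0,0,0,0])

```text
time_s: 14.02
position: [0.5791, 0.1231, 0.2121]
tcp_rot: [[0.816, -0.001, -0.578], [0.578, -0.001, 0.816], [-0.002, -1.0, -0.001]]
force: [-0.2, 0.5, -3.2]
opening: 0.18
```

Request:
jog_arm(motion=[0,1,0,0,0,0,0,2,0,0,0,0,0,2,0,0,0,0])

```text
time_s: 14.4
position: [0.5791, 0.1231, 0.2101]
tcp_rot: [[0.816, -0.001, -0.578], [0.578, -0.001, 0.816], [-0.002, -1.0, -0.001]]
force: [-0.5, -0.3, -2.7]
opening: 0.178
```

Request:
jog_arm(motion=[0,1,0,0,0,0,0,2,0,0,0,0,0,3,0,0,0,0,0,3,0,0,0,0])

```text
time_s: 14.9
position: [0.5791, 0.1231, 0.207]
tcp_rot: [[0.816, -0.001, -0.578], [0.578, -0.001, 0.816], [-0.002, -1.0, -0.001]]
force: [-1.7, -0.1, -2.9]
opening: 0.182
```

Request:
jog_arm(motion=[0,1,0,0,0,0,0,2,0,0,0,0,0,3,0,0,0,0,0,4,0,0,0,0,0,5,0,0,0,0,0,6,0,0,0,0,0,7,0,0,0,0,0,7.5,0,0,0,0,0,7.5,0,0,0,0])

```text
time_s: 16.02
position: [0.5792, 0.1231, 0.1996]
tcp_rot: [[0.816, -0.001, -0.578], [0.578, -0.001, 0.816], [-0.002, -1.0, -0.001]]
force: [0.3, -0.5, -3.1]
opening: 0.179
```

Request:
jog_arm(motion=[0,1,0,0,0,0,0,2,0,0,0,0,0,2,0,0,0,0])

```text
time_s: 16.4
position: [0.5791, 0.1231, 0.1975]
tcp_rot: [[0.816, -0.001, -0.578], [0.578, -0.001, 0.816], [-0.002, -1.0, -0.001]]
force: [0.5, 1.6, -3.7]
opening: 0.181
```

Request:
jog_arm(motion=[0,0.5,0,0,0,0,0,1,0,0,0,0,0,1,0,0,0,0])

```text
time_s: 16.77
position: [0.5792, 0.1231, 0.1966]
tcp_rot: [[0.816, -0.001, -0.578], [0.578, -0.001, 0.816], [-0.002, -1.0, -0.001]]
force: [-0.5, -0.3, -2.5]
opening: 0.18
```

Request:
jog_arm(motion=[0,0.5,0,0,0,0,0,1,0,0,0,0,0,1,0,0,0,0])

```text
time_s: 17.15
position: [0.5791, 0.1231, 0.1956]
tcp_rot: [[0.816, -0.001, -0.578], [0.578, -0.001, 0.816], [-0.002, -1.0, -0.001]]
force: [0.2, -0.6, -2.6]
opening: 0.175
```

Request:
jog_arm(motion=[0,0.5,0,0,0,0,0,0.5,0,0,0,0])

```text
time_s: 17.4
position: [0.5794, 0.1231, 0.1955]
tcp_rot: [[0.816, -0.0, -0.578], [0.578, -0.001, 0.816], [-0.001, -1.0, -0.001]]
force: [-0.3, 0.7, -0.3]
opening: 0.176
```

Request:
jog_arm(motion=[0,0.5,0,0,0,0,0,0.5,0,0,0,0])

```text
time_s: 17.65
position: [0.5796, 0.1231, 0.1953]
tcp_rot: [[0.816, 0.0, -0.578], [0.578, -0.001, 0.816], [-0.0, -1.0, -0.001]]
force: [-1.4, -0.1, 3.7]
opening: 0.18
```

Request:
jog_arm(motion=[0,-0.6,0,0,0,0,0,-0.6,0,0,4,0,0,-0.6,-0.1,0,8,0,0,-0.6,-0.1,0,12,0,0.1,-0.6,-0.1,0,16,0,0.1,-0.6,-0.2,0,20,0,0.1,-0.6,-0.2,0,20,0])

```text
time_s: 18.52
position: [0.5795, 0.1228, 0.1954]
tcp_rot: [[0.964, -0.001, -0.266], [0.266, -0.002, 0.964], [-0.001, -1.0, -0.002]]
force: [0.3, -0.4, 2.6]
opening: 0.181
```

Run:
```python
from h import *
s=bot.read_state();print(s["time_s"],s["position"],s["force"],s["moment"],rel([.5795,.1224,.1955],yawR(125.3)))
```

```text
18.525 [0.57950533 0.12284283 0.19539583] [ 0.34880271 -0.36497641  2.60957291] [-0.00341845 -0.02100787  0.11715281] (array([-0.1, -0.1, -0.4]), array([  0.09, -19.9 ,  -0.08]))
```

Request:
jog_arm(motion=[0,-0.5,0,0,4,0,0,-0.5,0,0,8,0,0.1,-0.5,-0.1,0,12,0,0.1,-0.5,-0.1,0,16,0,0.1,-0.5,-0.2,0,20,0,0.2,-0.5,-0.2,0,24,0,0.2,-0.5,-0.3,0,28,0,0.2,-0.5,-0.3,0,32,0,0.3,-0.5,-0.4,0,36,0,0.3,-0.5,-0.4,0,40,0,0.3,-0.5,-0.4,0,40,0])

```text
time_s: 19.9
position: [0.5794, 0.1227, 0.1954]
tcp_rot: [[0.909, -0.002, 0.416], [-0.416, -0.001, 0.909], [-0.001, -1.0, -0.002]]
force: [-0.9, 0.8, 0.3]
opening: 0.177
```

```bash
cat > st.py <<'E'
from h import *
s=bot.read_state();print(s["time_s"],s["position"],s["force"],s["moment"],s["opening"],rel([.5795,.1224,.1955],yawR(125.3)))
E
python3 st.py
```

```text
19.9 [0.57935415 0.12270775 0.19541379] [-0.87622485  0.78577426  0.25371242] [0.02358933 0.02339841 0.10616849] 0.1766311679903671 (array([ 0.3, -0.1, -0.2]), array([  0.08, -59.86,  -0.13]))
```

Now in small steps, watching the moment.

Request:
jog_arm(motion=[0,0,0,0,3,0,0,0,0,0,6,0,0,0,0,0,6,0])

```text
time_s: 20.27
position: [0.5794, 0.1227, 0.1955]
tcp_rot: [[0.861, -0.002, 0.508], [-0.508, -0.001, 0.861], [-0.001, -1.0, -0.002]]
force: [-1.5, -0.4, -0.2]
opening: 0.178
```

```bash
python3 st.py
```

```text
20.275 [0.57939584 0.12273108 0.19545908] [-1.51020196 -0.35389311 -0.21822786] [0.03119095 0.05866678 0.14800123] 0.17801538463704344 (array([ 0.3, -0. , -0.2]), array([  0.08, -65.85,  -0.12]))
```

Request:
jog_arm(motion=[0,0,0,0,2,0,0,0,0,0,4,0,0,0,0,0,4,0])

```text
time_s: 20.65
position: [0.5795, 0.1227, 0.1955]
tcp_rot: [[0.822, -0.002, 0.569], [-0.569, -0.001, 0.822], [-0.001, -1.0, -0.002]]
force: [-1.3, -0.6, -1.5]
opening: 0.179
```

```bash
python3 st.py
```

```text
20.65 [0.57946371 0.12270699 0.1954758 ] [-1.33103915 -0.63478277 -1.51591703] [0.06603345 0.0695562  0.2101793 ] 0.17901127145017756 (array([ 0.2, -0. , -0.2]), array([  0.08, -69.98,  -0.11]))
```

Request:
jog_arm(motion=[0,0,0,0,1,0,0,0,0,0,2,0,0,0,0,0,2,0])

```text
time_s: 21.02
position: [0.5795, 0.1227, 0.1955]
tcp_rot: [[0.802, -0.002, 0.597], [-0.597, -0.001, 0.802], [-0.0, -1.0, -0.002]]
force: [-2.0, 0.3, -3.8]
opening: 0.181
```

```bash
python3 st.py
```

```text
21.025 [0.5794908  0.12269367 0.19549519] [-2.02109417  0.28743509 -3.80648498] [0.09856418 0.16282514 0.15424483] 0.18093501839491444 (array([ 0.2, -0. , -0.2]), array([  0.09, -71.98,  -0.1 ]))
```

Request:
jog_arm(motion=[0,0,0,0,1,0,0,0,0,0,2,0,0,0,0,0,2,0])

```text
time_s: 21.4
position: [0.5795, 0.1227, 0.1955]
tcp_rot: [[0.781, -0.002, 0.625], [-0.625, -0.001, 0.781], [-0.0, -1.0, -0.002]]
force: [0.4, -0.7, -5.3]
opening: 0.181
```

```bash
python3 st.py
```

```text
21.4 [0.57954945 0.12269626 0.1955288 ] [ 0.36055558 -0.74250152 -5.34538973] [0.09650647 0.12183736 0.11774432] 0.18108740849726793 (array([ 0.1,  0. , -0.3]), array([  0.09, -73.99,  -0.09]))
```

Request:
jog_arm(motion=[0,0.3,0,0,1,0,0,0.3,0,0,2,0,0,0.3,0,0,3,0,0,0.3,0,0,3,0])

```text
time_s: 21.9
position: [0.5797, 0.1227, 0.1955]
tcp_rot: [[0.747, -0.001, 0.665], [-0.665, -0.001, 0.747], [0.0, -1.0, -0.002]]
force: [-1.7, 0.0, -2.3]
opening: 0.18
```

```bash
python3 st.py
```

```text
21.9 [0.5797239  0.12269684 0.19548485] [-1.65173303  0.01950133 -2.32371852] [0.07569119 0.21321541 0.15304934] 0.17972481130248064 (array([ 0. , -0. , -0.4]), array([ 9.000e-02, -7.699e+01, -6.000e-02]))
```

Request:
jog_arm(motion=[0,0,0,0,1,0,0,0,0,0,2,0,0,0,0,0,2,0])

```text
time_s: 22.28
position: [0.5798, 0.1227, 0.1955]
tcp_rot: [[0.723, -0.001, 0.691], [-0.691, -0.001, 0.723], [0.0, -1.0, -0.002]]
force: [-1.4, -0.0, -3.5]
opening: 0.177
```

```bash
python3 st.py
```

```text
22.275 [0.57977178 0.12269652 0.19548396] [-1.38961133 -0.03005573 -3.49129939] [0.06904046 0.23740689 0.11076099] 0.17671799589193432 (array([ 0. , -0. , -0.4]), array([ 1.000e-01, -7.898e+01, -5.000e-02]))
```

Request:
jog_arm(motion=[0,0,0,0,1,0,0,0,0,0,2,0,0,0,0,0,2,0])

```text
time_s: 22.65
position: [0.5798, 0.1227, 0.1955]
tcp_rot: [[0.699, -0.001, 0.716], [-0.716, -0.001, 0.699], [0.0, -1.0, -0.002]]
force: [-1.4, 0.3, -2.7]
opening: 0.173
```

```bash
python3 st.py
```

```text
22.65 [0.57978631 0.12268874 0.19549511] [-1.38728613  0.34861776 -2.67583272] [0.07652495 0.24793374 0.13341745] 0.17293309856868358 (array([ 0. , -0. , -0.4]), array([ 9.000e-02, -8.099e+01, -4.000e-02]))
```

Request:
jog_arm(motion=[0,0,0,0,1,0,0,0,0,0,2,0,0,0,0,0,2,0])

```text
time_s: 23.02
position: [0.5798, 0.1227, 0.1955]
tcp_rot: [[0.673, -0.001, 0.739], [-0.739, -0.001, 0.673], [0.001, -1.0, -0.002]]
force: [-0.8, 0.4, -2.6]
opening: 0.178
```

```bash
python3 st.py
```

```text
23.025 [0.57977778 0.12269856 0.1954987 ] [-0.772029    0.39934175 -2.64448594] [0.05019461 0.23641954 0.17238792] 0.1776638492452632 (array([ 0. , -0. , -0.4]), array([ 1.000e-01, -8.299e+01, -4.000e-02]))
```

Request:
jog_arm(motion=[0,0,0,0,1,0,0,0,0,0,2,0,0,0,0,0,2,0])

```text
time_s: 23.4
position: [0.5798, 0.1227, 0.1955]
tcp_rot: [[0.647, -0.001, 0.763], [-0.763, -0.001, 0.647], [0.001, -1.0, -0.002]]
force: [-0.7, 0.0, -1.9]
opening: 0.183
```

```bash
python3 st.py
```

```text
23.4 [0.57979068 0.12269562 0.19547859] [-0.65454979  0.04968594 -1.86344407] [0.12951468 0.29072169 0.13159587] 0.18278398182136307 (array([ 0. , -0. , -0.4]), array([ 1.000e-01, -8.499e+01, -4.000e-02]))
```

Request:
jog_arm(motion=[0,0,0,0,1,0,0,0,0,0,2,0,0,0,0,0,2,0])

```text
time_s: 23.78
position: [0.5798, 0.1227, 0.1955]
tcp_rot: [[0.62, -0.001, 0.785], [-0.785, -0.002, 0.62], [0.001, -1.0, -0.002]]
force: [-1.2, -0.1, -1.6]
opening: 0.18
```

```bash
python3 st.py
```

```text
23.775 [0.57979766 0.12267852 0.19549955] [-1.23163387 -0.10932006 -1.63885494] [0.07268687 0.2499882  0.20745541] 0.1795130397943065 (array([ 0. ,  0. , -0.4]), array([ 1.000e-01, -8.698e+01, -4.000e-02]))
```

```bash
cat > ba.py <<'E'
from h import *
c=bot.get_calibration("wrist");s=bot.read_state();p,d=bot.capture("wrist")
W=cloud("wrist",d,c["hand_eye"]);P=W.reshape(-1,3)
B=P[(P[:,1]<-.004)&(P[:,1]>-.016)&(abs(P[:,2])<.02)&(P[:,0]>-.055)&(P[:,0]<-.015)]
xs=np.linspace(-.046,-.02,12);cz=[np.percentile(B[abs(B[:,0]-x)<.0015][:,2],[3,97]).mean() for x in xs]
print("bar line z in tool: slope deg",np.degrees(np.arctan(np.polyfit(xs,cz,1)[0])),"z at 0",np.polyfit(xs,cz,1)[1]*1000, "minx",B[:,0].min())
n=f"pics/b{int(s['time_s']*100)}.png";cv2.imwrite(n,p[:,:,::-1]);print(n)
E
python3 ba.py
python3 - <<'E'
from h import *
c=bot.get_calibration("wrist")
d=np.load("pics/wrist4.npy");P=cloud("wrist",d,c["hand_eye"]).reshape(-1,3)
B=P[(P[:,1]<-.004)&(P[:,1]>-.016)&(abs(P[:,2])<.02)&(P[:,0]>-.055)&(P[:,0]<-.015)]
xs=np.linspace(-.046,-.02,12);cz=[np.percentile(B[abs(B[:,0]-x)<.0015][:,2],[3,97]).mean() for x in xs]
print("before",np.degrees(np.arctan(np.polyfit(xs,cz,1)[0])))
E
```

```text
bar line z in tool: slope deg 0.049513681108001986 z at 0 -0.8974314383765258 minx -0.049008787449379906
pics/b2377.png
before -0.15595479854246927
```

```bash
ls -t pics | head -2
```

```text
b2377.png
rm1252.png
```

Request:
jog_arm(motion=[0,0,0,0,1,0,0,0,0,0,2,0,0,0,0,0,2,0])

```text
time_s: 24.2
position: [0.5798, 0.1227, 0.1955]
tcp_rot: [[0.593, -0.001, 0.806], [-0.806, -0.002, 0.593], [0.001, -1.0, -0.002]]
force: [-1.4, -0.2, -1.3]
opening: 0.177
```

```bash
python3 st.py
```

```text
24.2 [0.57978254 0.12269385 0.19547331] [-1.44169893 -0.17854946 -1.30968909] [0.13795966 0.3050991  0.37892817] 0.17663877595962071 (array([ 0.1, -0. , -0.4]), array([ 1.100e-01, -8.896e+01, -4.000e-02]))
```

Request:
jog_arm(motion=[0,0,0,0,1,0,0,0,0,0,1,0])

```text
time_s: 24.45
position: [0.5798, 0.1227, 0.1955]
tcp_rot: [[0.578, -0.001, 0.816], [-0.816, -0.002, 0.578], [0.001, -1.0, -0.002]]
force: [-1.7, 1.0, -1.8]
opening: 0.176
```

```bash
python3 st.py; python3 ba.py
```

```text
24.45 [0.57976485 0.1226788  0.19548103] [-1.68506986  1.0271842  -1.81174466] [0.09175817 0.23327763 0.46117566] 0.17621656565054342 (array([ 0.1, -0. , -0.4]), array([ 1.100e-01, -8.996e+01, -4.000e-02]))
bar line z in tool: slope deg 0.9415483344649987 z at 0 -0.6559522912794994 minx -0.04901149859719062
pics/b2445.png
```

Request:
jog_arm(motion=[0,0,0,0,-1.5,0,0,0,0,0,-3,0,0,0.2,0,0,-4,0,0,0.2,0,0,-4,0])

```text
time_s: 25.0
position: [0.5799, 0.1226, 0.1954]
tcp_rot: [[0.633, -0.001, 0.774], [-0.774, -0.001, 0.633], [0.001, -1.0, -0.001]]
force: [-1.3, -0.0, -0.6]
opening: 0.181
```

```bash
cat >> ba.py <<'E'
S=P[(P[:,1]<-.004)&(P[:,1]>-.016)&(abs(P[:,2])<.006)&(P[:,0]>-.047)&(P[:,0]<-.02)]
h=[np.median(S[abs(S[:,0]-x)<.0015][:,1]) for x in xs]
print("bar top pitch deg",np.degrees(np.arctan(np.polyfit(xs,h,1)[0])),"h",np.polyval(np.polyfit(xs,h,1),0))
f=[];
for k in range(5):
    s=bot.read_state();f.append(np.r_[s["position"]*1000,s["force"],s["moment"]]);bot.capture("top")
print(np.mean(f,0).round(2))
E
python3 ba.py
python3 - <<'E'
from h import *
c=bot.get_calibration("wrist");xs=np.linspace(-.046,-.02,12)
for n in("wrist3","wrist4"):
    P=cloud("wrist",np.load(f"pics/{n}.npy"),c["hand_eye"]).reshape(-1,3)
    S=P[(P[:,1]<-.004)&(P[:,1]>-.016)&(abs(P[:,2])<.006)&(P[:,0]>-.047)&(P[:,0]<-.02)]
    h=[np.median(S[abs(S[:,0]-x)<.0015][:,1]) for x in xs];print(n,np.degrees(np.arctan(np.polyfit(xs,h,1)[0])),np.polyval(np.polyfit(xs,h,1),0))
P=cloud("wrist",np.load("pics/w2.npy"),c["hand_eye"]).reshape(-1,3);S=P[(abs(P[:,1]-.088)<.006)&(abs(P[:,2]+.0025)<.006)&(P[:,0]>-.047)&(P[:,0]<.045)];print("w2",np.degrees(np.arctan(np.polyfit(S[:,0],S[:,1],1)[0])))
E
```

```text
bar line z in tool: slope deg -0.07756766952577884 z at 0 -0.7051715229564456 minx -0.04903864125836962
pics/b2500.png
bar top pitch deg 0.3577494726154931 h -0.009858014477745394
[ 5.7991e+02  1.2268e+02  1.9543e+02 -8.9000e-01  3.9000e-01  2.1000e-01
  5.0000e-02  3.0000e-01 -1.0000e-02]
wrist3 -0.22771583349511995 -0.009873198919015204
wrist4 -0.1571944562112513 -0.009810737583512906
w2 -0.1280117333594248
```

Request:
jog_arm(motion=[-0.3,0,-0.4,0,0,0,-0.3,0,-0.4,0,0,0])

```text
time_s: 25.55
position: [0.5795, 0.1227, 0.1954]
tcp_rot: [[0.634, -0.0, 0.774], [-0.774, -0.001, 0.634], [0.001, -1.0, -0.001]]
force: [-1.4, 0.5, 0.3]
opening: 0.177
```

```bash
python3 ba.py
```

```text
bar line z in tool: slope deg -0.11821502076192189 z at 0 -0.7413634569978544 minx -0.04906183063035922
pics/b2555.png
bar top pitch deg 0.2245645216785602 h -0.009891548569478164
[ 5.7951e+02  1.2268e+02  1.9543e+02 -7.0000e-01  3.3000e-01  1.0500e+00
  1.2000e-01  1.9000e-01 -0.0000e+00]
```

Request:
jog_arm(motion=[-0.5,0,-0.6,0,0,0,-0.5,0,-0.6,0,0,0])

```text
time_s: 26.1
position: [0.5788, 0.1227, 0.1954]
tcp_rot: [[0.634, 0.0, 0.774], [-0.774, -0.001, 0.634], [0.001, -1.0, -0.001]]
force: [-0.8, 0.0, 1.2]
opening: 0.175
```

```bash
python3 ba.py
```

```text
bar line z in tool: slope deg -0.18289011376594155 z at 0 -0.802833926993044 minx -0.049227516206258135
pics/b2610.png
bar top pitch deg 0.06601185815350778 h -0.009881536281480422
[ 5.7879e+02  1.2267e+02  1.9542e+02 -2.4000e-01 -2.9000e-01  1.1900e+00
  1.4000e-01  5.0000e-02 -1.0000e-02]
```

Request:
jog_arm(motion=[0,0,0,0,0,0,0,0,0,0,0,0,0,0,0,0,0,0,0,0,0,0,0,0,0,0,0,0,0,0,0,0,0,0,0,0], gripper=1)

```text
time_s: 27.15
position: [0.5785, 0.1227, 0.1952]
tcp_rot: [[0.634, -0.001, 0.774], [-0.774, -0.001, 0.634], [0.001, -1.0, -0.002]]
force: [-0.3, 0.1, -0.2]
opening: 0.78
```

```bash
python3 ba.py
```

```text
bar line z in tool: slope deg 0.039764768303184976 z at 0 0.04555376084167432 minx -0.04869215635128724
pics/b2715.png
bar top pitch deg 0.12314505451156572 h -0.010040066472138506
[ 5.7850e+02  1.2267e+02  1.9527e+02  1.3000e-01 -8.0000e-02  1.4000e-01
  3.0000e-02 -1.2000e-01  2.0000e-02]
```

Request:
jog_arm(motion=[0,0,0,0,0,0,0,-5,0,0,0,0,0,-15,0,0,0,0,0,-30,0,0,0,0,0,-50,0,0,0,0,0,-70,0,0,0,0,0,-90,0,0,0,0,0,-100,0,0,0,0,0,-100,0,0,0,0])

```text
time_s: 28.58
position: [0.579, 0.1229, 0.2965]
tcp_rot: [[0.634, 0.002, 0.774], [-0.774, -0.001, 0.634], [0.002, -1.0, 0.0]]
force: [0.4, -0.0, 0.1]
opening: 0.996
```

Run:
```python
from h import *
s=bot.read_state();print(s["time_s"],s["position"],s["force"],s["opening"])
p,d=bot.capture("wrist");cv2.imwrite("pics/w9.png",p[:,:,::-1]);P=cloud("wrist",d,wpose(s)).reshape(-1,3)
near=(np.hypot(P[:,0]-.5795,P[:,1]-.1224)<.07)
B=P[near&(P[:,2]>.198)&(P[:,2]<.215)];print("bar top z",np.median(B[:,2]),cv2.minAreaRect(B[:,:2].astype(np.float32)*1000))
A=np.c_[B[:,:2],np.ones(len(B))];print("slope rad",np.linalg.lstsq(A,B[:,2],rcond=None)[0][:2])
p,d=bot.capture("scene");cv2.imwrite("pics/s9.png",cv2.resize(p[120:320,180:380,::-1],(600,600)))
```

```text
28.575 [0.57901241 0.12285027 0.29651624] [ 0.38323336 -0.04415279  0.1008018 ] 0.9955540686308744
bar top z 0.2050520689821963 ((579.2710571289062, 121.87245178222656), (16.05546760559082, 99.07360076904297), 39.28867721557617)
slope rad [0.00524988 0.00606116]
```

View pics/w9.png

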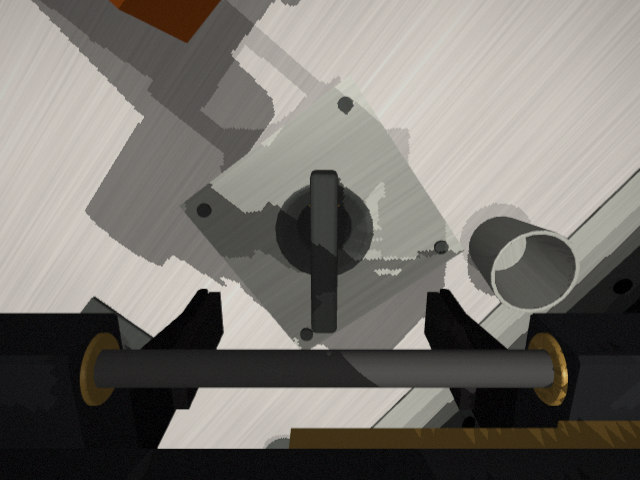

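View pics/s9.png

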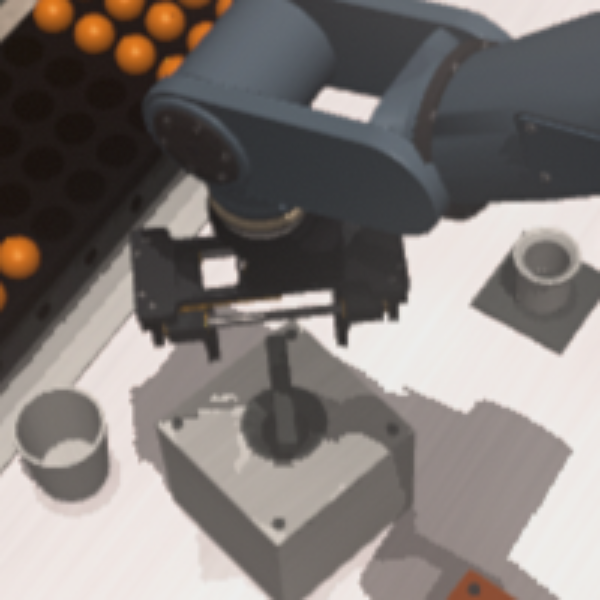

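```bash
python3 -c "
from rig import bot
print(bot.hand_in())"
```

```text
the job is handed in; nothing more can be done
None
```

The valve is shut and the key is standing home on the stem. I handed the job in at about 28.6 s and it gave no verdict. I couldn't read the valve or stem-push joints, so those two points rest on the force and angle readings below.

- **Lowering:** I lifted the key from its stand and matched it to the stem's measured square angle of 35.3°. It met the stem at the expected height, with about 7 N down at most (the stem gives above 10 N).
- **Turning:** I turned it about 90° clockwise. The moment stayed at roughly 0.1–0.2 N m (valve friction) up to 87°, then rose to 0.46 N m at the stop and I went no further. The bar twisted about 1° in the pads there.
- **Release:** I backed off 4°, which is within the socket's play, eased the side load and let go. The arm then lifted 100 mm clear and read about zero force.
- **Last check (wrist camera):** Bar centre is about 0.5 mm from the shaft axis and its top is at 0.205 m, which puts the foot at about 0.020 m, the home height. Tilt is about 0.5°, and the gripper is not touching the key.
- **Bystanders:** I didn't re-measure them at the end. The arm met no unexpected force on the way, and the last pictures show the batter cup in place.

No check failed. The measured tool position differed from the commanded one by about 1 mm at times, so I set the key's position against the box using the wrist camera as well.

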